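# Grip the USB stick in the one-hand bar clamp

### The arm

A 7-joint arm with a two-finger parallel gripper is mounted at the origin on a cart in front of the work surface, level with it; the furniture and walls round the work are solid. World frame = base frame: x ahead of the robot, y to its left, z up, the work surface at z = 0. Lengths are in m, angles in rad, forces in N, time in s.
With the tool pointing down it reaches from about 0.35 to 0.9 m from the base axis. Payload 19.9 kg.
Tool frame: the origin (TCP) lies between the finger pads; the fingertips stand 19 mm ahead of it and the grasp point (between the pads) is the TCP; z points along the fingers, y is the line along which they close (so a half turn about z gives the same grasp; the last joint's range is limited). The gripper opens to 94 mm and grips with 3 to 60 N. Pads are 16 mm wide; open, the fingers measure 119 mm over their backs; the gripper's body (75 mm by 177 mm) begins 78 mm behind the grasp point.
Start: joints at [-1.29, 0.417, -0.01, 1.614, 0.005, 1.111, -0.053], TCP at [0.198, 0.593, 0.224] pointing down, gripper open.
Joint ranges: [-2.81, 2.81], [-0.39, 2.02], [-1.27, 1.25], [0.06, 2.57], [-1.19, 4.33], [0.19, 2], [-2.82, 2.82]. Speed limits (rad/s): [1.89, 1.89, 2.39, 2.39, 3.01, 3.01, 3.01].

### API

Orientations are given as a 3x3 rotation matrix whose columns are the frame's x, y, z axes.
In Python, from rig import robot gives the robot as it stands. Calls block until the motion is done:
- robot.move_ptp(position, orientation): joint-space move of the TCP to a pose.
- robot.move_linear(position, velocity=0.15, frame=None, threshold=None): straight line of the TCP; frame=None keeps the orientation; velocity is the mean speed in m/s. With threshold (N) it stops when the force on the tool has changed by that much, and returns True; else False.
- robot.goto_joints(angles): joint-space move.
- robot.gripper_to(opening): finger opening in m; the grip force is fixed at half the most; returns when the fingers have stopped.
- robot.pause(seconds).
- robot.ik(position, orientation): joint angles nearest the present ones, or None.
- robot.get_state(): the state.
- robot.grab_frame(name): name is "scene" or "top" or "wrist"; returns the picture (420x560x3 uint8, red, green, blue); there is no depth.
- robot.camera_info(name): a dict with "fx", "fy", "cx", "cy" (pixels), "dist" ([k1, k2, p1, p2, k3] as OpenCV has them; the pictures are not rectified), "rvec" (rotation vector, rad) and "tvec" (3), from world to camera coordinates, as OpenCV has them. Camera axes: x right, y down, z forward; pixel columns grow to the right and rows downward; lengths in m; the calibration is good to about 2 mm. A picture is of the moment at which its call begins: read the wrist's pose just before it. camera_info takes no time and is no camera call; for the wrist camera it gives the pose at the moment of the call.
A pose or a line that the arm cannot do raises robot.PlanningError and nothing moves.
- robot.sign_off(): hands the job in; it is judged then, once.
The state is a dict: "time": time; "qpos": joint angles; "joint_vel": joint speeds; "effort": joint torques, N m; "ee_pos": TCP position; "tool_rot": TCP orientation; "force": force on the tool from outside, world axes, zero at the start; "moment": the same for the moment, N m; "opening": finger opening in m; "grasp_force": force on a finger pad.
Only numpy, scipy, OpenCV 4.12 (cv2) and the standard library are available. Lean on these libraries where they do the work, as an engineer would, in place of code of your own. Each camera call takes 0.05 s, during which the arm holds its last target. There are 200 camera calls.

### The job

Two identical one-hand bar clamps are screwed flat to the bench, and a USB stick lies loose between the jaws of one of them. Squeeze that clamp's trigger toward its handle again and again, letting it spring back each time, until its sliding jaw holds the stick firmly against the fixed jaw, then let go. Move the jaw only with the trigger, keep the stick flat on the bench, and do not touch the empty clamp.

Things in the scene. Friction and masses are not known exactly. Their poses are not given: they have to be found in the camera images.
- clamp: Bar clamp with the stick, fixed. Origin under its black head's centre (36x70 mm, 51 high), on the bench; z up. Bar along y; jaws reach to +x, fixed pad's face at y +38 mm, x 30 to 60. Black handle, fixed: x -16 to -106, y -34 to -14, z 6 to 40. Trigger: steel lever 12 mm thick, z 10 to 36, beside it at +y, pivot x -12, y +8, tip x -98. Squeezed to its stop it leaves 40 mm over both, middle y -14.
- clamp_trigger (a joint): Trigger angle: 0 at rest, its outer (+y) face at clamp y +20 mm where x is -65; 0.27 rad at the stop, face at y +6. Only it moves, not the handle: close a gripper centred on clamp y -14, or push the face to -y. At x -65 it takes 12 N, 18 N once the jaw is blocked (it still reaches the stop); springs back. A full squeeze draws the jaw 8 mm (the first 4 to 8), a part squeeze 4 or 0; it stays.
- clamp_jaw: Sliding jaw of that clamp: dark steel arm with a 30 mm rubber pad, fixed to the bar, which slides with it. Origin mid-pad on the face toward the fixed jaw, at bench height. Clamp frame: x +45 mm, starts at y +71 to +83, goes to -y with each squeeze, stops at about y +55 on the stick. One or two more full squeezes after it has stopped make the grip firm (6 to 9 N stays). Do not push it directly.
- usb: USB stick, dark green body and bright metal plug, 17x50x8 mm, loose, flat on the bench between the clamp's jaws. Origin: centre of its underside; y along its 50 mm length, roughly along the clamp's x; z up. It is gripped across its 17 mm width.
- spare_clamp: The other bar clamp, identical, with nothing between its jaws; same frame. Its bar and jaw span y -80 to +105 mm. Not to be touched.

How it is judged:
At the end, for the whole second after the job is handed in: The sliding jaw presses the stick with over 4 N and stands under 22 mm from the fixed jaw; the stick lies still and flat (raised under 8 mm, tilted under 7 degrees), within 10 degrees of square to the bar; the trigger is back at rest (within 0.05 rad) (contact force between clamp_jaw and usb above 4 N and y of clamp_jaw in the frame of clamp below 0.06 m and angle between the y axis of usb and the x axis of clamp, either way round below 0.175 rad and height (world z) of usb below 0.008 m and angle between usb's own z axis and vertical below 0.12 rad and linear speed of usb below 0.01 m/s and value of joint clamp_trigger below 0.05 rad); the robot touches nothing.
It fails at once if the sliding jaw or its bar was pushed directly (contact force between any of the fingers, the arm and clamp_jaw above 3 N).
It fails at once if the empty clamp was touched (contact force between any of the fingers, the arm and spare_clamp above 3 N).
It fails at once if the stick was tipped up (angle between usb's own z axis and vertical above 0.3 rad).
It also fails if it takes over 35 s, if anything falls off the work surface, if the arm or the gripper's body presses on something with over 40 N, if the wrist force passes 120 N, or if a joint passes its speed limit or range.

## Working session

There is one attempt and no reset: what is moved stays moved. The work goes in short steps, each a Python script; the robot and the scene stay as the last script left them, time stands still between calls to the robot, and variables do not carry over. Pictures are saved under pics/ and viewed, at most 10 in all, crops included, and the job is handed in when it is done.

```bash
mkdir -p pics; ls; python3 - <<'E'
from rig import robot
import cv2
for n in ("scene","top"):
    im=robot.grab_frame(n); cv2.imwrite(f"pics/{n}0.png",cv2.resize(im[:,:,::-1],None,fx=1.42,fy=1.42,interpolation=cv2.INTER_CUBIC))
    print(robot.camera_info(n))
s=robot.get_state();print(s)
E
```

```text
pics
rig.py
{'fx': 438.5962050930887, 'fy': 438.5962050930887, 'cx': 273.9395121973797, 'cy': 212.96930025381738, 'dist': array([-0.1432286,  0.       ,  0.       ,  0.       ,  0.       ]), 'rvec': array([ 2.15823889, -0.92894046,  0.43538755]), 'tvec': array([-0.31182076,  0.36304366,  0.46907462])}
{'fx': 472.83599309788457, 'fy': 472.83599309788457, 'cx': 277.0445640794779, 'cy': 209.3454372257484, 'dist': array([-0.09123134,  0.        ,  0.        ,  0.        ,  0.        ]), 'rvec': array([ 2.13577412, -2.08637031,  0.22559435]), 'tvec': array([0.12070096, 0.59690447, 0.7767411 ])}
{'time': 0.1, 'qpos': array([-1.29052803,  0.41788318, -0.01031176,  1.61408306,  0.00469292,
        1.11075924, -0.05300839]), 'joint_vel': array([-1.91656797e-03,  1.67650480e-04,  1.22671035e-03, -2.11678322e-03,
       -3.05131485e-04,  2.58351210e-03, -6.90349760e-05]), 'effort': array([ 1.78288254e-03, -8.52590060e+01,  6.40357733e-01, -4.26696181e+01,
       -4.87760443e-02,  1.64108915e-02,  4.83606379e-05]), 'ee_pos': array([0.19755343, 0.59261691, 0.22392022]), 'tool_rot': array([[-9.48679065e-01,  3.16240343e-01, -2.77066910e-04],
       [ 3.16240455e-01,  9.48678461e-01, -1.07372765e-03],
       [-7.67085888e-05, -1.10624271e-03, -9.99999385e-01]]), 'force': array([-0.10913459, -0.18207825,  0.05026242]), 'moment': array([-0.00391714, -0.01856476, -0.03212617]), 'grasp_force': 0.0, 'opening': 0.09423340675844841}
```

View pics/top0.png

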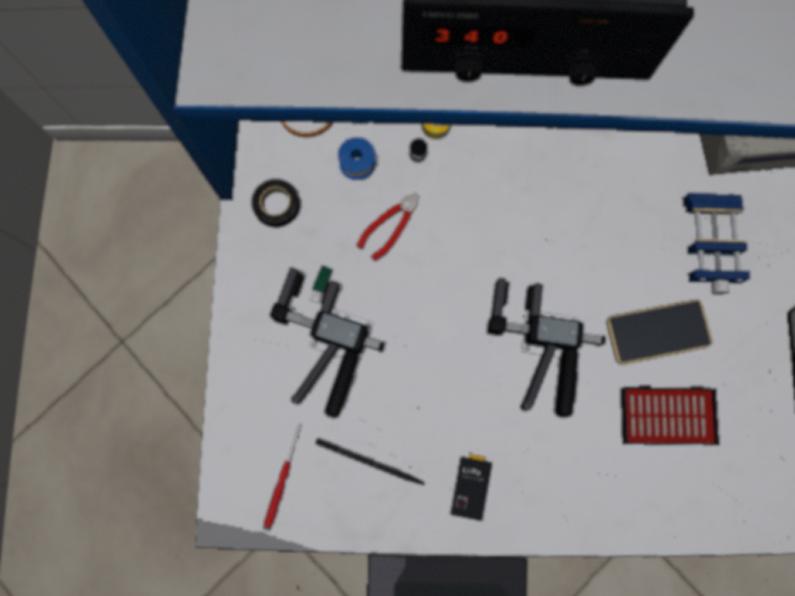

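View pics/scene0.png

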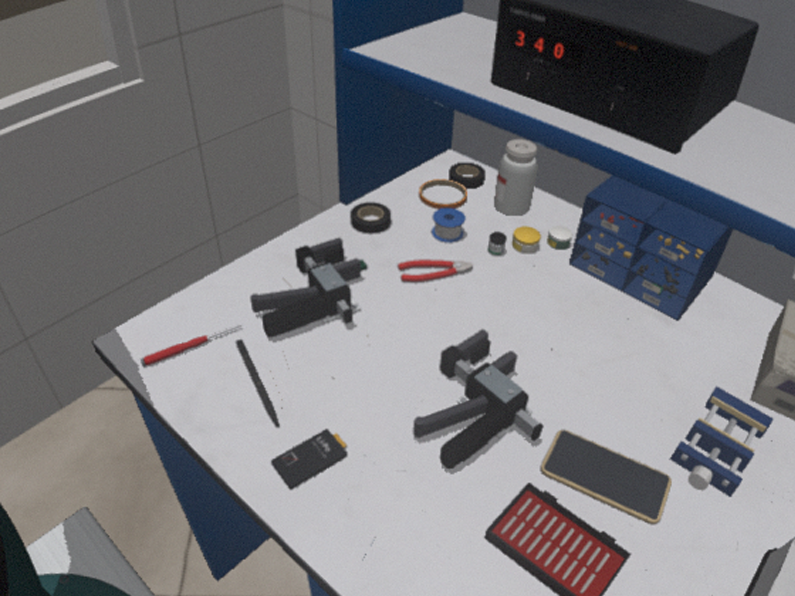

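The top view shows the stick (green, about 322,278 in the enlarged picture) between the jaws of the left clamp. That clamp's head is at about (340,330), with the handle running to (337,408). The spare clamp is at about (555,335). Next I'll enlarge the left clamp.

```bash
python3 - <<'E'
from rig import robot
import cv2
im=robot.grab_frame("top")[180:300,180:280]
cv2.imwrite("pics/crop1.png",cv2.resize(im[:,:,::-1],None,fx=5,fy=5,interpolation=cv2.INTER_CUBIC))
E
```

```text
(no output)
```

View pics/crop1.png

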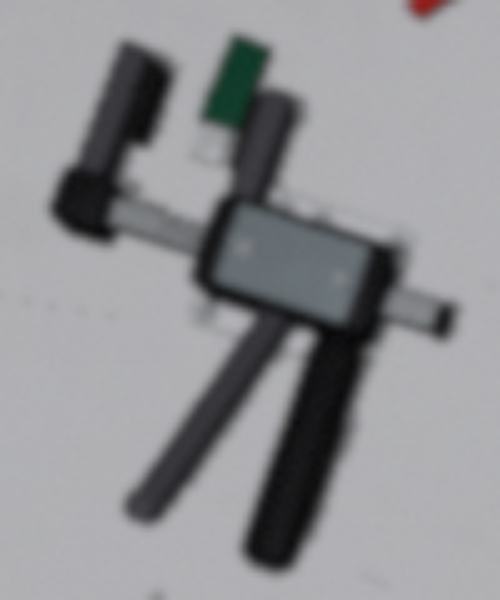

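The crop shows the plate centre on the head at about (291,264), the handle tip at (270,560), the trigger tip at (143,512) and the bar end at (447,318). The stick lies at about (228,98). I'll fit the clamp pose from these points.

```bash
cat > h.py <<'E'
from rig import robot
import cv2, numpy as np
from scipy.optimize import least_squares
def proj(n,P,ci=None):
    c=ci or robot.camera_info(n); K=np.array([[c['fx'],0,c['cx']],[0,c['fy'],c['cy']],[0,0,1]])
    return cv2.projectPoints(np.array(P,float),c['rvec'],c['tvec'],K,c['dist'])[0][:,0]
def toW(p,L):
    x,y,a=p; L=np.array(L,float); c,s=np.cos(a),np.sin(a)
    return np.c_[x+c*L[:,0]-s*L[:,1], y+s*L[:,0]+c*L[:,1], L[:,2]]
def fit(n,L,uv,p0,ci=None):
    r=least_squares(lambda p:(proj(n,toW(p,L),ci)-uv).ravel(),p0)
    return r.x,(r.fun.reshape(-1,2))
E
python3 - <<'E'
from h import *
cv=lambda P:(np.array(P,float)+.5)/5-.5+180
L=[[0,0,.051],[-.104,-.024,.038]]
uv=cv([[291,264],[270,556]])
p,r=fit("top",L,uv,[.6,.2,-.3]);print(p,r)
U,ru=fit("top",[[.0255,.0085,.008],[.0255,-.0085,.008],[-.0255,0,.004]],cv([[232,37],[272,50],[213,160]]),[.6,.2,-.3]);print("usb",U,ru)
bk=lambda q:((q-180+.5)*5-.5).round()
T={'trigtip':[-.098,.018,.036],'barend':[0,-.08,.03],'fixedpad':[.045,.038,.03],'headcorners':[.018,.035,.051],'hc2':[.018,-.035,.051],'hc3':[-.018,-.035,.051],'hc4':[-.018,.035,.051]}
for k,v in T.items(): print(k,bk(proj("top",toW(p,[v]))))
c,s=np.cos(p[2]),np.sin(p[2]); d=U[:2]-p[:2]; print("usb in clamp",c*d[0]+s*d[1],-s*d[0]+c*d[1])
g=toW(p,[[-.065,-.014,.024]])[0]
for sg in(1,-1):
    y=sg*np.array([-s,c,0]); z=np.array([0,0,-1.]); R=np.c_[np.cross(y,z),y,z]
    print(sg,g,robot.ik(g,R))
E
```

```text
[ 0.55476257  0.20359432 -0.26980613] [[ 0.07458333 -1.11716265]
 [-0.07574965  1.08380931]]
usb [ 0.62153525  0.23240476 -0.28457258] [[ 0.02114809 -0.67230791]
 [ 0.4159138  -0.66789456]
 [-0.43573512  1.31330219]]
trigtip [[163. 511.]]
barend [[505. 331.]]
fixedpad [[235. 124.]]
headcorners [[214. 183.]]
hc2 [[400. 239.]]
hc3 [[370. 335.]]
hc4 [[183. 278.]]
usb in clamp 0.056677755605489634 0.04556604251558541
1 [0.48838248 0.20742621 0.024     ] [-0.61403095  0.54352928  0.19084461  1.98964843 -0.16886894  0.62326456
  0.98839245]
-1 [0.48838248 0.20742621 0.024     ] [-0.93677988  0.62158557  0.60460767  2.0000941  -0.55010607  0.68566479
 -1.82244154]
```

```bash
cat >> h.py <<'E'
def pose(p,z,sg=1):
    g=toW(p,[[-.065,-.014,z]])[0]; c,s=np.cos(p[2]),np.sin(p[2])
    y=sg*np.array([-s,c,0]); k=np.array([0,0,-1.]); return g,np.c_[np.cross(y,k),y,k]
E
python3 - <<'E'
from h import *
import pickle
p=[0.5548,0.2030,-0.270]
robot.move_ptp(*pose(p,.17))
robot.pause(.2)
ci=robot.camera_info("wrist"); im=robot.grab_frame("wrist"); pickle.dump(ci,open("w.pkl","wb"))
cv2.imwrite("pics/w1.png",cv2.resize(im[:,:,::-1],None,fx=1.4,fy=1.4))
s=robot.get_state();print(s['time'],s['ee_pos'])
for v in [[0,0,.051],[.018,.035,.051],[-.018,-.035,.051],[-.106,-.014,.04],[-.106,-.034,.04],[-.065,-.014,.02]]: print(v,proj("wrist",toW(p,[v]),ci)*1.4)
E
```

```text
2.175 [0.48828962 0.20734509 0.17000628]
[0, 0, 0.051] [[413.19864311 383.39779497]]
[0.018, 0.035, 0.051] [[458.63230472 404.74880206]]
[-0.018, -0.035, 0.051] [[366.27185396 361.31543668]]
[-0.106, -0.014, 0.04] [[394.73689976 240.40701639]]
[-0.106, -0.034, 0.04] [[366.5433702  240.38781191]]
[-0.065, -0.014, 0.02] [[394.62711072 289.53629141]]
```

View pics/w1.png

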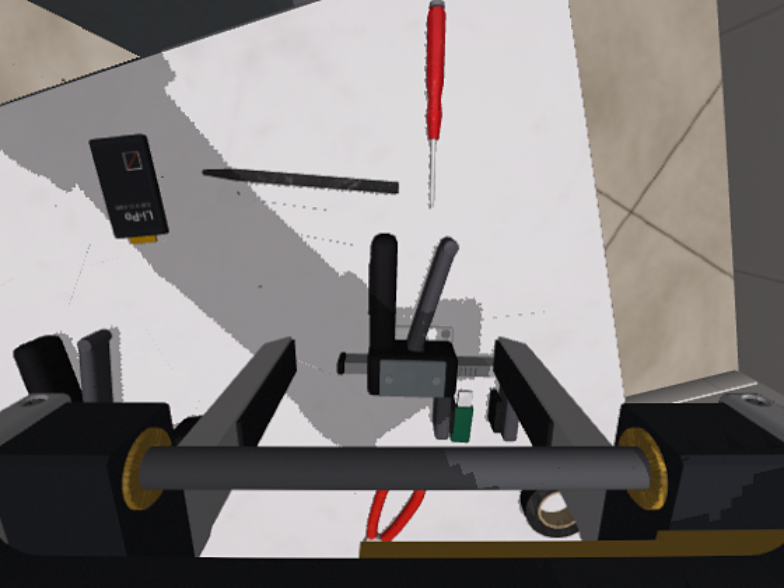

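The wrist view shows the handle tip at x 370–397 px, where 366–395 was predicted, so the fit is good to 1–2 mm. The fingers straddle the handle and trigger. I'll descend and squeeze once.

```bash
python3 - <<'E'
from h import *
p=[0.5548,0.2036,-0.270]
g,R=pose(p,.025)
print(robot.move_linear(g+[0,0,.03],velocity=.25,frame=R), robot.move_linear(g,velocity=.1,threshold=8))
def st(): s=robot.get_state(); print(round(s['time'],2),s['opening'].round(4),s['force'].round(1),round(s['grasp_force'],1),s['ee_pos'].round(4))
st(); robot.gripper_to(.036); st(); robot.gripper_to(.08); st()
E
```

```text
False FalseTraceback (most recent call last):
  File "<stdin>", line 6, in <module>
  File "<stdin>", line 5, in st
AttributeError: 'float' object has no attribute 'round'
```

```bash
cat >> h.py <<'E'
def st(): s=robot.get_state(); print(round(s['time'],2),round(s['opening'],4),s['force'].round(1),round(s['grasp_force'],1),s['ee_pos'].round(4))
E
python3 - <<'E'
from h import *
st(); robot.gripper_to(.036); st(); robot.gripper_to(.08); st()
im=robot.grab_frame("top")[180:300,180:280]
cv2.imwrite("pics/c2.png",cv2.resize(im[:,:,::-1],None,fx=5,fy=5,interpolation=cv2.INTER_CUBIC))
E
```

```text
3.23 0.0941 [-0.3  0.6  0.4] 0.0 [0.4887 0.2076 0.0256]
4.12 0.0397 [-3.9  6.6  5.4] 29.8 [0.4879 0.2087 0.0252]
4.9 0.08 [0.9 0.  0.9] 0.0 [0.4883 0.2073 0.0249]
```

View pics/c2.png

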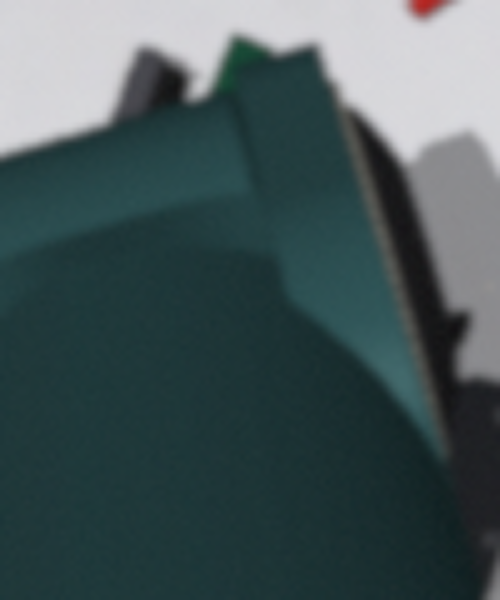

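The squeeze reached the stop (39.7 mm opening), and the jaw tip moved right from about x=125 to x=145 in the crop. I'll squeeze three more times and record the jaw after each.

```bash
python3 - <<'E'
from h import *
t=[]
for i in range(3):
    robot.gripper_to(.036); st(); robot.gripper_to(.08); robot.pause(.15)
    t.append(cv2.resize(robot.grab_frame("top")[180:210,190:250,::-1],None,fx=6,fy=6,interpolation=cv2.INTER_CUBIC))
st()
cv2.imwrite("pics/m1.png",np.vstack(t))
E
```

```text
5.66 0.0402 [-5.6  7.5  3.2] 29.8 [0.4875 0.2088 0.025 ]
7.35 0.0395 [-6.7  8.1  3.7] 29.8 [0.4875 0.2088 0.025 ]
9.04 0.0396 [-2.8  8.6 -0.2] 29.9 [0.4881 0.2086 0.0251]
10.03 0.0799 [ 0.5  0.7 -0.3] 0.0 [0.4884 0.2074 0.025 ]
```

View pics/m1.png

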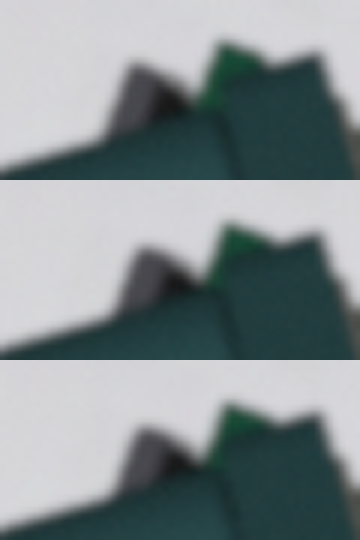

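The jaw tip moved from x=133 to 147 to 148, so it stopped on the stick during the third squeeze and the fourth was the first firming one. I'll do two more, then retreat and look.

```bash
python3 - <<'E'
from h import *
for i in range(2):
    robot.gripper_to(.036); st(); robot.gripper_to(.08 if i==0 else .094); robot.pause(.1)
s=robot.get_state(); q=s['ee_pos']
robot.move_linear(q+[0,0,.12],velocity=.15)
robot.move_ptp([.3,.5,.25],s['tool_rot']); robot.pause(.3); st()
t=robot.grab_frame("top")[180:300,180:280,::-1]
c=robot.grab_frame("scene")[160:250,165:275,::-1]
cv2.imwrite("pics/f.png",np.hstack([cv2.resize(t,(417,500),interpolation=2),cv2.resize(c,(383,500),interpolation=2)]))
E
```

```text
10.73 0.0396 [-3.4  9.4  0.6] 29.9 [0.4881 0.2086 0.0251]
12.32 0.0397 [-3.   8.8 -0.1] 29.9 [0.488  0.2087 0.0251]
15.99 0.094 [-0.5  0.4 -0.2] 0.0 [0.3005 0.4996 0.2499]
```

View pics/f.png

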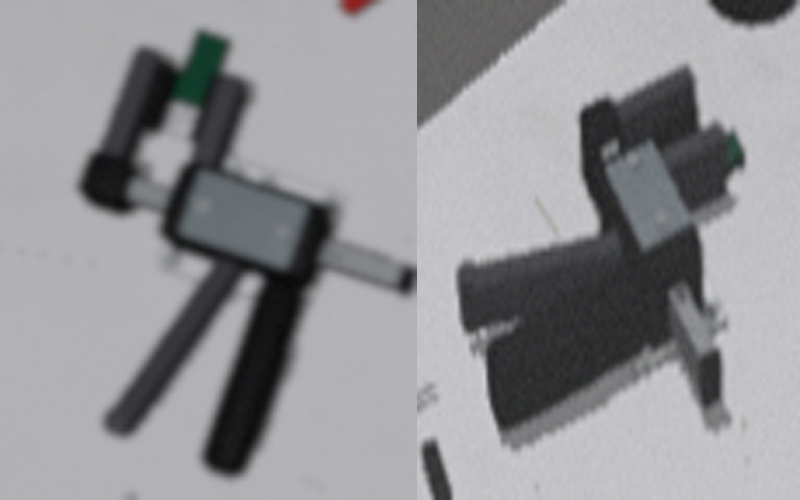

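The stick (about 200,70) sits flat and square between both pads, the trigger is back at rest (tip at 120,425), and the arm is clear.

```bash
python3 -c "
from rig import robot
print(robot.sign_off())"
```

```text
the job is handed in; nothing more can be done
None
```

I handed the job in at about 16 s of the 35 s limit: six full squeezes closed the jaw on the stick, the last three after it had stopped; the final pictures show the stick flat and square and the trigger at rest, though I could not measure the jaw's grip force.

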